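# Lay out a necklace centre on the bead board

### The arm

A 6-joint arm with a two-finger parallel gripper is mounted at the origin on the work surface. World frame = base frame: x ahead of the robot, y to its left, z up, the work surface at z = 0. Lengths are in m, angles in rad, forces in N, time in s.
With the tool pointing down it reaches from about 0.325 to 0.9 m from the base axis. Payload 6.1 kg.
Tool frame: the origin (TCP) lies midway between the tips of the shut fingers; the grasp point (between the pads) lies 19 mm behind it; x points along the fingers, y is the direction in which the jaws open and shut, and the axes are right-handed (so a half turn about x gives the same grasp; the last joint's range is limited). The gripper opens to 85 mm and grips with 20 to 120 N. Pads are 22 mm wide; open, the fingers measure 114 mm over their backs; the gripper's body (76 mm by 85 mm) begins 54 mm behind the grasp point. The pads swing forward as they close: fully open they stand 13 mm farther back than shut.
Start: joints at [1.134, 0.22, 1.526, -0, 1.395, -0.126], TCP at [0.191, 0.595, 0.231] pointing down, gripper open.
Joint ranges: [-2.98, 2.98], [-0.91, 2.08], [0.09, 2.57], [-1.24, 4.39], [0.2, 2.65], [-2.68, 2.68]. Speed limits (rad/s): [2.57, 2.57, 3.01, 3.14, 3.14, 3.14].

### API

Orientations are given as [roll, pitch, yaw] about the fixed x, y, z axes, in that order (R = Rz(yaw) Ry(pitch) Rx(roll)).
In Python, from plant import movep, move_l, set_joints, gripper_to, hold, inverse_kinematics, observe, get_image, get_calibration, Unreachable, job_done gives the robot as it stands. Calls block until the motion is done:
- movep(position, orientation): joint-space move of the TCP to a pose.
- move_l(position, feed=0.15, rotation=None, max_force=None): straight line of the TCP; rotation=None keeps the orientation; feed is the mean speed in m/s. With max_force (N) it stops when the force on the tool has changed by that much, and returns True; else False.
- set_joints(angles): joint-space move.
- gripper_to(opening, f_grip=None): finger opening in m; f_grip is the grip in N (None keeps the last); returns when the fingers have stopped.
- hold(seconds).
- inverse_kinematics(position, orientation): joint angles nearest the present ones, or None.
- observe(): the state.
- get_image(name): name is "side" or "top"; returns (picture, depth): 384x512x3 uint8, red, green, blue; 384x512 float32, m along the optical axis (not along the pixel's ray), 0 where there is no reading.
- get_calibration(name): a dict with "intrinsics" (3x3 intrinsics, pixels), "dist_coeffs" ([k1, k2, p1, p2, k3] as OpenCV has them; the pictures are not rectified), "world_from_camera" (4x4, takes a point from camera to world coordinates). Camera axes: x right, y down, z forward; pixel columns grow to the right and rows downward; lengths in m; the calibration is good to about 2 mm. A picture is of the moment at which its call begins. get_calibration takes no time and is no camera call.
A pose or a line that the arm cannot do raises Unreachable and nothing moves.
- job_done(): hands the job in, once; it reports no verdict.
The state is a dict: "time_s": time; "q": joint angles; "joint_velocities": joint speeds; "joint_torque": joint torques, N m; "eef_pos": TCP position; "tcp_rot": TCP orientation; "ft_force": force on the tool from outside, world axes, zero at the start; "torque": the same for the moment, N m; "opening": finger opening in m.
Only numpy, scipy, OpenCV 4.12 (cv2) and the standard library are available. Lean on these libraries where they do the work, as an engineer would, in place of code of your own. Each camera call takes 0.05 s, during which the arm holds its last target.

### The job

Lay out the middle of the necklace on the wooden bead board: the black bead lying in the groove at its white middle mark, with the red bead lying in the groove close up to it on the left and the green bead close up to it on the right (left and right as seen from the robot). Lay the amber pendant flat on the board directly in front of the black bead (on the robot's side), close to it and with its loop pointing at the bead, and put the gold clasp ring flat in the empty dish at the back of the board. Set the pieces down without dropping them, and leave the blue and the yellow bead where they lie in the tray.

Things in the scene. Friction and masses are not known exactly. Their poses are not given: they have to be found in the camera images.
- black_bead: the largest bead: black with thin gold bands, a lying tube 26 mm in diameter and 32 mm long (the last 5 mm at each end narrower). Origin at its centre, y along the bead and its hole; it may have rolled about y. Starts in the tray between two ridges (centre 24 mm above the table); settled in the board's groove its centre is 28.6 mm above the table.
- red_bead: red drilled bead, a lying tube 22 mm in diameter and 28 mm long, ends rounded in. Origin at its centre, y along the bead and its hole; it may have rolled about y. Starts in the tray between two ridges (centre 22 mm above the table); settled in the board's groove its centre is 25.7 mm above the table, 5.7 mm above the board's top.
- green_bead: green drilled bead, a lying tube 22 mm in diameter and 28 mm long, ends rounded in. Origin at its centre, y along the bead and its hole; it may have rolled about y. Starts in the tray between two ridges (centre 22 mm above the table); settled in the board's groove its centre is 25.7 mm above the table, 5.7 mm above the board's top.
- pendant: flat round pendant, amber-orange face in a gold rim: disc 36 mm in diameter, 9 mm thick (11 mm amid), with a small gold loop on its rim. Origin at the centre of its underside, z up, x pointing to the loop, whose tip is 29 mm from the origin; the loop is 13 mm wide, 3 to 6 mm above the underside. Starts flat on the ridge tops in the tray, 13 mm above the table; loop within 0.8 rad of +x.
- clasp_ring: gold clasp ring lying flat: outside 28 mm, hole 16 mm in diameter, 7 mm thick. Origin at the centre of its underside, z up. Starts on the ridge tops in the tray, 13 mm above the table.
- board: fixed wooden bead board, 225 (x) by 300 (y) mm, top 20 mm above the table. Origin: centre of its underside; x points away from the robot (yaw within 0.2), y left. A groove along y at x = -30 mm, 16 mm wide, 8 deep, rounded shoulders: a bead laid in it centres itself. White marks beside it at y = 0. Flat margin 70 mm wide in front of it (-x). Dishes behind it at x = 62 mm, y = -88, 0, 88 mm.
- empty_dish: the empty one of three round dark-wood dishes fixed on the back of the board (the other two are full of small beads; which place is empty changes). Outside 80 mm, inside 72 mm in diameter, rim 12 mm and inner floor 4 mm above its underside. Origin at the centre of its underside, 20 mm above the table.
- tray: fixed stock tray beside the board, 250 (x) by 280 (y) mm, dark wooden rim 12 mm thick, 24 mm high; yaw within 0.2. Origin: centre of its underside. White liner with rounded ridges along y every 15 mm, tops 13 mm above the table. The loose pieces lie in it, shuffled, in rows at x = -60, 0, 60 mm, columns near y = -75, 0, 75 mm; beads lie along y.
- blue_bead: blue bead of the same shape and size as the red one, in the tray; not used, to be left alone. Origin at its centre, y along it.
- yellow_bead: yellow bead of the same shape and size as the red one, in the tray; not used, to be left alone. Origin at its centre, y along it.

How it is judged:
By the outcome, as a careful person would: the job done as asked, in the order asked, and still so for the second after the job is handed in, with the robot touching nothing.
It also fails if it takes over 109 s, if anything falls off the work surface, if the arm or the gripper's body presses on something with over 40 N, if the wrist force passes 120 N, or if a joint passes its speed limit or range.

## Working session

There is one attempt and no reset: what is moved stays moved. The work goes in short steps, each a Python script; the robot and the scene stay as the last script left them, time stands still between calls to the robot, and variables do not carry over. Pictures are saved under pics/ and viewed, and the job is handed in when it is done.

```bash
ls; mkdir -p pics; python3 - <<'E'
from plant import *
import cv2,numpy as np
for n in("side","top"):
    im,d=get_image(n); cv2.imwrite(f"pics/{n}0.png",im[:,:,::-1]); np.savez(f"{n}0.npz",im=im,d=d)
    c=get_calibration(n); print(n,np.round(c["intrinsics"],1).tolist(),np.round(c["dist_coeffs"],4),np.round(c["world_from_camera"],3).tolist(), (d>0).mean())
o=observe();print(o)
E
```

```text
pics
side [[365.6, 0.0, 253.8], [0.0, 365.6, 194.5], [0.0, 0.0, 1.0]] [0.0331 0.     0.     0.     0.    ] [[-0.794, -0.398, 0.459, 0.201], [-0.607, 0.531, -0.591, 0.456], [-0.008, -0.748, -0.663, 0.539], [0.0, 0.0, 0.0, 1.0]] 0.9958699544270834
top [[408.2, 0.0, 262.0], [0.0, 408.2, 196.3], [0.0, 0.0, 1.0]] [-0.067  0.     0.     0.     0.   ] [[-0.002, -0.99, 0.143, 0.375], [-1.0, 0.004, 0.018, -0.018], [-0.018, -0.143, -0.99, 1.04], [0.0, 0.0, 0.0, 1.0]] 0.9960276285807291
{'time_s': 0.1, 'q': array([ 1.13392503e+00,  2.21181174e-01,  1.52750211e+00,  1.87607753e-05,
        1.39471148e+00, -1.26143039e-01]), 'joint_velocities': array([-0.00229271, -0.00183983, -0.00411508, -0.00060803, -0.00100969,
        0.00047847]), 'joint_torque': array([ 1.52628290e-03, -4.98245823e+01, -3.90549982e+01, -2.29585212e-04,
        5.67237745e-03,  5.99148780e-05]), 'eef_pos': array([0.19088308, 0.59455803, 0.23028478]), 'tcp_rot': array([-1.70718522,  1.56899413, -2.01791679]), 'ft_force': array([ 0.50027314, -0.88953989,  0.26351607]), 'torque': array([0.01681753, 0.02230343, 0.00467748]), 'opening': 0.08561416775236648}
```

View pics/top0.png

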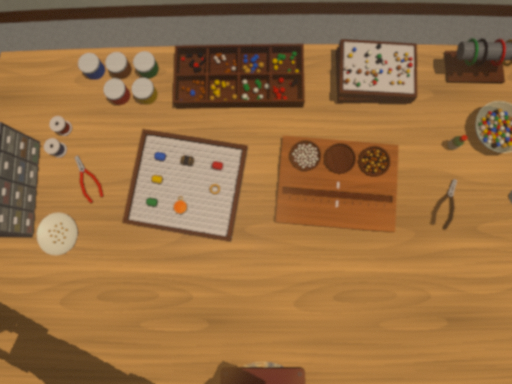

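View pics/side0.png

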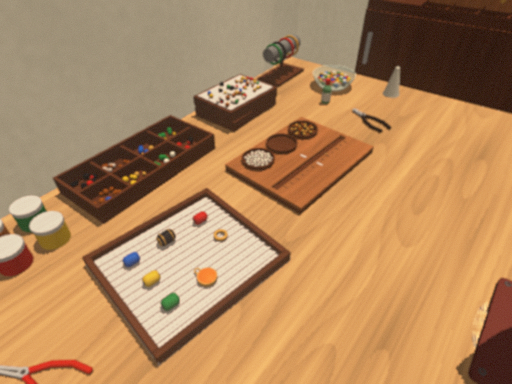

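```bash
cat > h.py <<'E'
import numpy as np,cv2
from plant import *
CAL={n:get_calibration(n) for n in("side","top")}
def ray(n,uv):
    c=CAL[n];K=np.array(c["intrinsics"],float);D=np.array(c["dist_coeffs"],float);T=np.array(c["world_from_camera"])
    p=cv2.undistortPoints(np.array(uv,float).reshape(-1,1,2),K,D).reshape(-1,2)
    return T[:3,3],np.c_[p,np.ones(len(p))]@T[:3,:3].T
def onz(n,uv,z):
    o,d=ray(n,uv); return o+d*((z-o[2])/d[:,2])[:,None]
def tri(uvs):  # dict n->uv : midpoint + gap
    (o1,d1),(o2,d2)=[(o,d[0]/np.linalg.norm(d[0])) for o,d in (ray(n,u) for n,u in uvs.items())]
    s=np.linalg.lstsq(np.c_[d1,-d2],o2-o1,rcond=None)[0]; a=o1+s[0]*d1;b=o2+s[1]*d2
    return (a+b)/2,np.linalg.norm(a-b)
def px(n,xyz):
    c=CAL[n];T=np.linalg.inv(np.array(c["world_from_camera"]))
    r=cv2.Rodrigues(T[:3,:3])[0]
    return cv2.projectPoints(np.array(xyz,float).reshape(-1,1,3),r,T[:3,3],np.array(c["intrinsics"],float),np.array(c["dist_coeffs"],float))[0].reshape(-1,2)
E
python3 - <<'E'
import numpy as np,cv2
for n,r in (("top",(120,125,285,115)),("side",(80,185,215,170)),("top2",(270,130,135,105)),("side2",(220,115,160,100))):
    im=np.load(n.strip("2")+"0.npz")["im"]; x,y,w,h=r
    s=min(800/w,600/h); s=int(s)
    cv2.imwrite(f"pics/crop_{n}.png",cv2.resize(im[y:y+h,x:x+w,::-1],None,fx=s,fy=s,interpolation=cv2.INTER_CUBIC)); print(n,r,s)
E
```

```text
top (120, 125, 285, 115) 2
side (80, 185, 215, 170) 3
top2 (270, 130, 135, 105) 5
side2 (220, 115, 160, 100) 5
```

```bash
python3 - <<'E'
from h import *
hs={}
rng={"red":((0,8),(170,180)),"orange":((9,16),),"yellow":((20,32),),"green":((50,90),),"blue":((105,130),)}
roi={"top":(135,140,235,230),"side":(105,200,270,325)}
zc=dict(red=.022,orange=.022,yellow=.022,green=.022,blue=.022)
for n in("top","side"):
    im=np.load(n+"0.npz")["im"];hsv=cv2.cvtColor(im,cv2.COLOR_RGB2HSV);x0,y0,x1,y1=roi[n]
    for c,rs in rng.items():
        m=np.zeros(hsv.shape[:2],np.uint8)
        for a,b in rs: m|=cv2.inRange(hsv,(a,110,50),(b,255,255))
        k=np.zeros_like(m);k[y0:y1,x0:x1]=1;m*=k
        N,l,st,ce=cv2.connectedComponentsWithStats(m)
        for i in range(1,N):
            if st[i,4]>15: print(n,c,st[i],ce[i].round(1),onz(n,ce[i],zc[c])[0].round(4)); hs.setdefault(c,{})[n]=ce[i]
for c,u in hs.items():
    if len(u)==2: print(c,*tri(u))
E
```

```text
top red [212 161  11   9  80] [217.  165.2] [0.6033 0.1153 0.022 ]
top orange [135 140  10  43 224] [137.8 154.6] [0.6329 0.3221 0.022 ]
top orange [189 140  46   8 185] [218.2 142. ] [0.6643 0.1132 0.022 ]
top orange [188 157   5   7  18] [190.  159.8] [0.6179 0.1852 0.022 ]
top orange [229 197   6  33 116] [232.3 217.6] [0.4688 0.0749 0.022 ]
top orange [173 199  14  15 163] [179.7 206.3] [0.4978 0.2085 0.022 ]
top orange [135 222  46   8 203] [150.7 226.7] [0.4462 0.2811 0.022 ]
top yellow [152 175  10   8  69] [156.5 178.6] [0.5694 0.2706 0.022 ]
top green [147 199   9   6  48] [151.2 201.5] [0.5102 0.2821 0.022 ]
top blue [156 153   9   7  45] [159.7 155.8] [0.6292 0.2644 0.022 ]
side red [193 211  14  14 136] [199.7 217.3] [0.6035 0.1141 0.022 ]
side orange [ 105  200   93   53 2435] [135.9 217.4] [0.7049 0.1905 0.022 ]
side orange [ 213  200   57   45 1290] [250.4 214.7] [0.5271 0.0474 0.022 ]
side orange [214 229  11   8  28] [219.  232.1] [0.5461 0.1209 0.022 ]
side orange [167 230   8   9  26] [171.  233.5] [0.6168 0.1784 0.022 ]
side orange [157 234  10  12  58] [161.2 239.5] [0.6205 0.1999 0.022 ]
side orange [214 234  14   7  23] [220.3 238.1] [0.5341 0.1308 0.022 ]
side orange [ 191  263   79   62 2447] [242.9 303.9] [0.4132 0.2136 0.022 ]
side orange [194 267  23  20 324] [206.  276.1] [0.4966 0.2101 0.022 ]
side orange [105 278  36  47 819] [116.2 308.5] [0.5677 0.3397 0.022 ]
side yellow [143 271  17  15 169] [150.9 277.7] [0.5692 0.2685 0.022 ]
side green [162 294  16  15 160] [169.7 300.9] [0.5105 0.2801 0.022 ]
side blue [124 253  15  13 124] [130.8 258.5] [0.6296 0.2627 0.022 ]
red [0.60282318 0.11499005 0.02320302] 0.0005068175121854425
orange [0.47889875 0.31233178 0.0813311 ] 0.11778476141937896
yellow [0.5685255  0.26955464 0.0239227 ] 0.0013950025233704223
green [0.50948922 0.28113911 0.02434388] 0.0009335613728137689
blue [0.62839829 0.26359522 0.02387007] 0.0007418848843223284
```

View pics/crop_top.png

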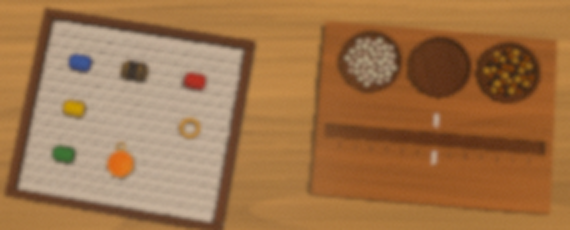

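View pics/crop_side.png

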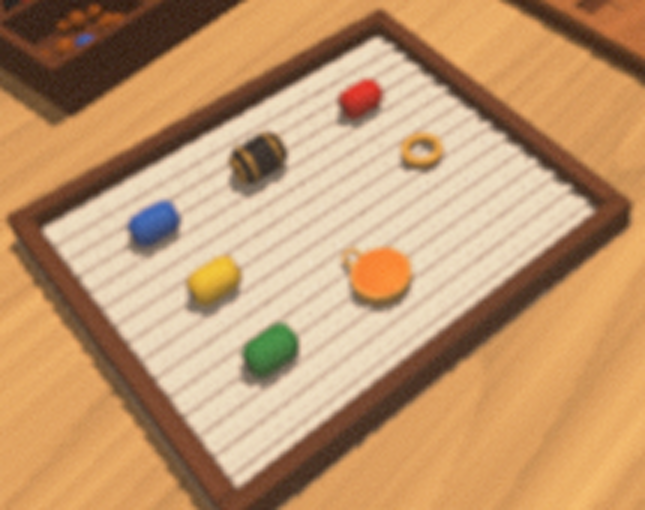

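View pics/crop_top2.png

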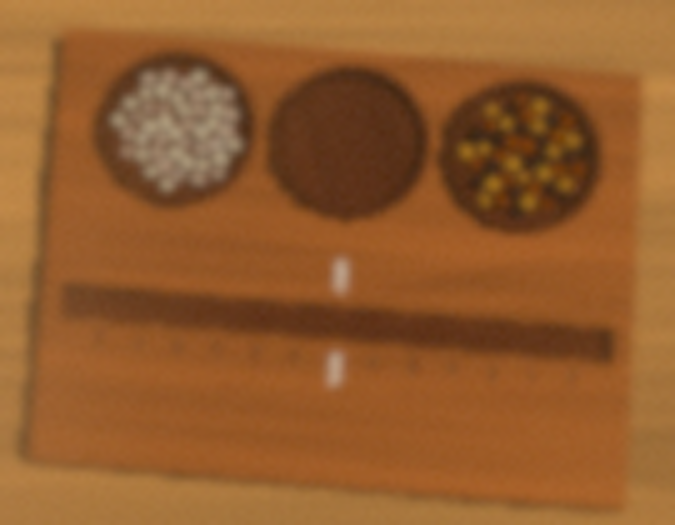

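View pics/crop_side2.png

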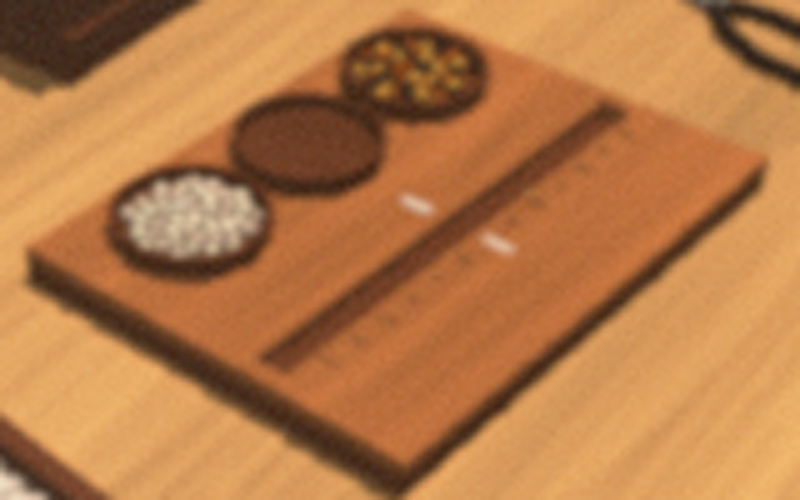

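```bash
cat >> h.py <<'E'
def rect(n,im,z,x0,x1,y0,y1,s=0.0005):
    """metric view: rows = x falling from x1, cols = y falling from y1"""
    xs=np.arange(x1,x0,-s);ys=np.arange(y1,y0,-s);X,Y=np.meshgrid(xs,ys,indexing="ij")
    p=px(n,np.c_[X.ravel(),Y.ravel(),np.full(X.size,z)]).astype(np.float32).reshape(X.shape+(2,))
    return cv2.remap(im,p[...,0],p[...,1],cv2.INTER_CUBIC)
E
python3 - <<'E'
from h import *
for n in("top","side"):
    im=np.load(n+"0.npz")["im"]
    # board
    x0,x1,y0,y1=.40,.72,-.32,.02
    r=rect(n,im,.02,x0,x1,y0,y1); cv2.imwrite(f"pics/rb_{n}.png",r[:,:,::-1])
    hsv=cv2.cvtColor(r,cv2.COLOR_RGB2HSV)
    W=lambda c:np.array([x1-c[1]*.0005,y1-c[0]*.0005])
    m=cv2.inRange(hsv,(0,0,150),(180,110,255)); N,l,st,ce=cv2.connectedComponentsWithStats(m)
    for i in range(1,N):
        if 60<st[i,4]<3000: print(n,"mark",st[i,2:],W(ce[i]).round(4))
    g=cv2.inRange(hsv,(0,0,0),(180,255,115)); 
    N,l,st,ce=cv2.connectedComponentsWithStats(g)
    for i in range(1,N):
        if st[i,4]>1500:
            c=cv2.findContours((l==i).astype(np.uint8),0,2)[0][0]; (cx,cy),(w,h),a=cv2.minAreaRect(c)
            print(n,"dark",W(ce[i]).round(4),W((cx,cy)).round(4),round(w*.5,1),round(h*.5,1),round(a,2))
    x0,x1,y0,y1=.40,.70,.04,.35
    r=rect(n,im,.013,x0,x1,y0,y1); cv2.imwrite(f"pics/rt_{n}.png",r[:,:,::-1])
    r=rect(n,im,.024,x0,x1,y0,y1); hsv=cv2.cvtColor(r,cv2.COLOR_RGB2HSV)
    m=cv2.inRange(hsv,(0,0,120),(180,90,255));m=cv2.morphologyEx(m,cv2.MORPH_CLOSE,np.ones((9,9)))
    c=max(cv2.findContours(m,0,2)[0],key=cv2.contourArea);(cx,cy),(w,h),a=cv2.minAreaRect(c)
    print(n,"liner",W((cx,cy)).round(4),w*.5,h*.5,round(a,2))
E
```

```text
top mark [ 17  23 222] [ 0.6502 -0.1038]
top mark [ 20  14 137] [ 0.6533 -0.1185]
top mark [ 25  14 211] [ 0.6463 -0.1244]
top mark [ 33  24 304] [ 0.6404 -0.1143]
top mark [ 102   73 2570] [ 0.6238 -0.1134]
top mark [ 25  27 330] [ 0.617  -0.1295]
top mark [10  9 71] [ 0.6154 -0.0918]
top mark [ 15  30 369] [ 0.5519 -0.1913]
top mark [ 14  31 363] [ 0.5045 -0.1871]
top dark [ 0.6282 -0.1069] [ 0.6287 -0.1092] 79.6 80.4 31.61
top dark [ 0.6206 -0.197 ] [ 0.62   -0.1968] 78.7 83.8 57.99
top dark [ 0.613  -0.2829] [ 0.613  -0.2808] 79.0 77.5 90.0
top dark [ 0.5271 -0.1928] [ 0.5275 -0.1866] 268.2 17.3 5.09
top liner [0.5542 0.1955] 255.26075744628906 226.66688537597656 9.78
side mark [ 20  33 501] [ 0.5514 -0.1918]
side mark [ 16  28 365] [ 0.5042 -0.1878]
side dark [ 0.5161 -0.0793] [ 0.484  -0.1175] 363.7 187.2 42.24
side dark [ 0.6219 -0.2075] [ 0.6245 -0.1961] 251.9 85.0 4.72
side dark [ 0.5288 -0.1831] [ 0.5276 -0.1864] 268.6 12.4 5.4
side liner [0.5505 0.2015] 250.71340942382812 217.5945281982422 9.67
```

```bash
python3 -c "
import cv2,numpy as np
for k in('rb','rt'):
  a=cv2.imread(f'pics/{k}_top.png');b=cv2.imread(f'pics/{k}_side.png');c=np.hstack([a,b]);s=min(800/c.shape[1],1);cv2.imwrite(f'pics/{k}.png',cv2.resize(c,None,fx=s,fy=s));print(c.shape,s)"
```

```text
(640, 1360, 3) 0.5882352941176471
(600, 1240, 3) 0.6451612903225806
```

View pics/rb.png

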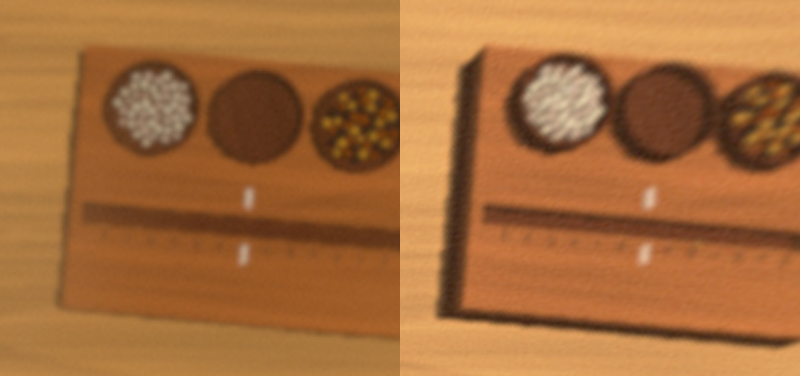

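View pics/rt.png

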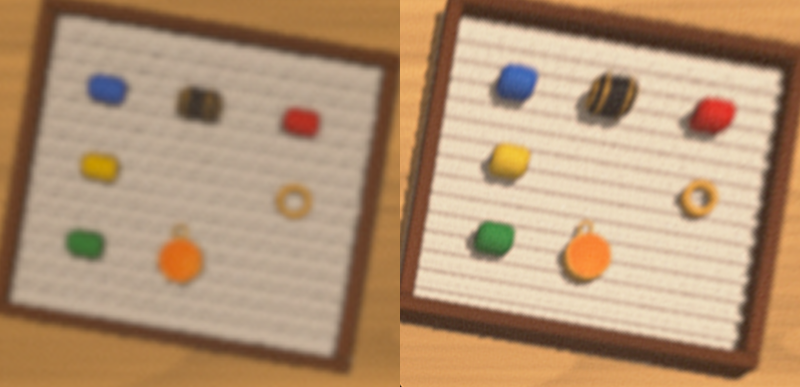

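```bash
python3 - <<'E'
from h import *
def blob(n,im,z,cx,cy,r,fn):
    x0,x1,y0,y1=cx-r,cx+r,cy-r,cy+r
    R=rect(n,im,z,x0,x1,y0,y1); m=fn(cv2.cvtColor(R,cv2.COLOR_RGB2HSV))
    N,l,st,ce=cv2.connectedComponentsWithStats(m)
    i=1+np.argmax(st[1:,4]); k=(l==i).astype(np.uint8); c=max(cv2.findContours(k,0,2)[0],key=cv2.contourArea)
    W=lambda q:np.array([x1-q[1]*.0005,y1-q[0]*.0005])
    (a,b),(w,h),an=cv2.minAreaRect(c);M=cv2.moments(cv2.convexHull(c))
    return W(ce[i]).round(4),W((M["m10"]/M["m00"],M["m01"]/M["m00"])).round(4),(round(w*.5,1),round(h*.5,1)),round(an,1),R
fgd=lambda h:cv2.inRange(h,(0,0,0),(180,255,100))
fgs=lambda h:cv2.inRange(h,(8,95,60),(30,255,255))
for n in("top","side"):
    im=np.load(n+"0.npz")["im"]
    print(n,"black",blob(n,im,.026,.614,.189,.03,fgd)[:4])
    print(n,"ring",blob(n,im,.0195,.541,.123,.025,fgs)[:4])
    p=blob(n,im,.022,.497,.209,.045,lambda h:cv2.inRange(h,(7,190,150),(17,255,255)));print(n,"pend face",p[:4])
    cv2.imwrite(f"pics/pend_{n}.png",cv2.resize(p[4],None,fx=2,fy=2)[:,:,::-1])
    R=p[4]; h=cv2.cvtColor(R,cv2.COLOR_RGB2HSV)
    q=blob(n,im,.0175,.497,.209,.045,lambda h:cv2.inRange(h,(8,80,60),(30,255,255)));print(n,"pend all z.0175",q[:4])
    for c,(x,y) in dict(red=(.603,.1147),green=(.5103,.281)).items():
        f=(lambda h:cv2.inRange(h,(0,140,50),(8,255,255))|cv2.inRange(h,(168,140,50),(180,255,255))) if c=="red" else (lambda h:cv2.inRange(h,(45,90,30),(90,255,255)))
        print(n,c,blob(n,im,.026,x,y,.025,f)[:4])
    d=blob(n,im,.032,.618,-.197,.043,lambda h:cv2.inRange(h,(0,0,0),(180,255,115)));print(n,"dish",d[:4])
    cv2.imwrite(f"pics/dish_{n}.png",cv2.resize(d[4],None,fx=2,fy=2)[:,:,::-1])
E
python3 -c "
import cv2,numpy as np
a=[cv2.imread(f'pics/{k}_{n}.png') for k in('pend','dish') for n in('top','side')]
a=[cv2.resize(i,(360,360)) for i in a];s=np.vstack([np.hstack(a[:2]),np.hstack(a[2:])]);cv2.imwrite('pics/pd.png',cv2.resize(s,(600,600)))"
```

```text
top black (array([0.615 , 0.1924]), array([0.6151, 0.1923]), (29.1, 23.1), 11.3)
top ring (array([0.5434, 0.1214]), array([0.5433, 0.1214]), (27.5, 28.0), 90.0)
top pend face (array([0.4973, 0.2084]), array([0.4973, 0.2084]), (29.0, 28.3), 45.0)
top pend all z.0175 (array([0.5   , 0.2095]), array([0.5004, 0.2095]), (44.5, 39.0), 55.3)
top red (array([0.6025, 0.1149]), array([0.6025, 0.1149]), (25.8, 18.2), 9.5)
top green (array([0.5094, 0.2804]), array([0.5094, 0.2804]), (25.6, 17.3), 7.6)
top dish (array([ 0.6177, -0.1949]), array([ 0.6176, -0.1948]), (77.9, 82.7), 58.0)
side black (array([0.6127, 0.1936]), array([0.6137, 0.1946]), (25.4, 33.1), 15.1)
side ring (array([0.542 , 0.1226]), array([0.542 , 0.1226]), (26.9, 32.5), 45.0)
side pend face (array([0.4972, 0.2082]), array([0.4972, 0.2083]), (29.0, 28.3), 45.0)
side pend all z.0175 (array([0.5001, 0.2077]), array([0.5008, 0.2076]), (37.8, 48.2), 29.9)
side red (array([0.6004, 0.1163]), array([0.6003, 0.1164]), (31.5, 25.2), 10.3)
side green (array([0.5078, 0.2813]), array([0.5078, 0.2814]), (27.0, 22.4), 9.5)
side dish (array([ 0.6136, -0.1945]), array([ 0.612 , -0.1961]), (85.5, 79.5), -0.0)
```

View pics/pd.png

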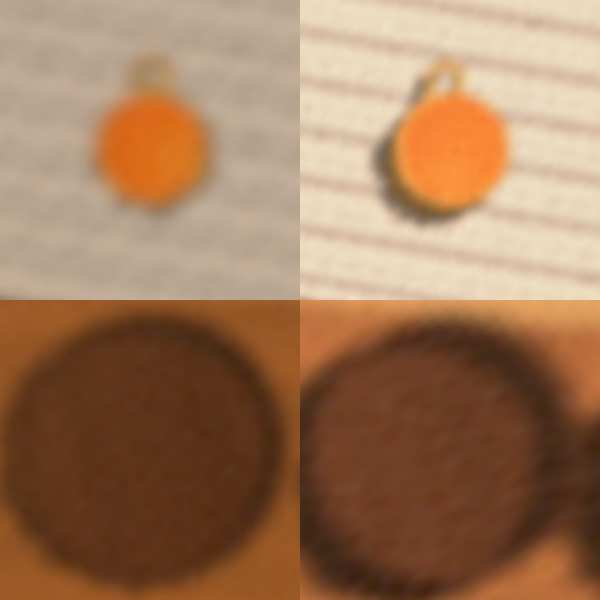

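```bash
cat >> h.py <<'E'
def ori(jaw): return [0,np.pi/2,jaw-np.pi/2]
def st(t=""):
    o=observe();print(t,"t",round(o["time_s"],2),"p",o["eef_pos"].round(4),"f",o["ft_force"].round(1),"op",round(o["opening"],4),"q6",round(o["q"][5],2))
    return o
E
python3 - <<'E'
from h import *
gripper_to(.022,40)
for p,j in(((.616,.1925,.1),-.17),((.497,.208,.1),.015-np.pi/2),((.497,.208,.1),.015+np.pi/2),((.5275,-.1895,.1),-.09),((.48,-.185,.1),-.09-np.pi/2),((.48,-.185,.1),-.09+np.pi/2)): print(p,j,inverse_kinematics(p,ori(j)))
movep([.36,.12,.06],ori(0.1)); st()
for w in(.022,.036):
    gripper_to(w)
    print(move_l([.36,.12,.03],.1), move_l([.36,.12,-.02],.02,max_force=4)); st(w)
    move_l([.36,.12,.05],.15)
st()
E
```

```text
(0.616, 0.1925, 0.1) -0.17 [ 1.80792600e-01  3.85840366e-01  1.57875257e+00 -4.44089210e-16
  1.17699972e+00  3.50792600e-01]
(0.497, 0.208, 0.1) -1.5557963267948967 [0.24995125 0.15082533 1.86723766 0.         1.12352966 1.80574758]
(0.497, 0.208, 0.1) 1.5857963267948965 [ 2.49951250e-01  1.50825334e-01  1.86723766e+00 -4.44089210e-16
  1.12352966e+00 -1.33584508e+00]
(0.5275, -0.1895, 0.1) -0.09 [-4.85578377e-01  1.99827210e-01  1.81078632e+00 -4.44089210e-16
  1.13097912e+00 -3.95578377e-01]
(0.48, -0.185, 0.1) -1.6607963267948966 [-5.21266814e-01  9.47295606e-02  1.92934512e+00 -4.44089210e-16
  1.11751797e+00  1.13952951e+00]
(0.48, -0.185, 0.1) 1.4807963267948965 [-0.52126681  0.09472956  1.92934512  0.          1.11751797 -2.00206314]
 t 2.65 p [0.3607 0.1205 0.0605] f [ 0.6 -0.2  0.8] op 0.022 q6 0.01
False True
0.022 t 4.8 p [3.601e-01 1.200e-01 1.000e-04] f [-1.7 -1.1  8.6] op 0.0219 q6 0.01
False True
0.036 t 7.43 p [ 0.36   0.12  -0.001] f [-1.8 -0.2  6. ] op 0.0362 q6 0.01
 t 7.92 p [0.3601 0.12   0.0498] f [-0.7  0.8 -0. ] op 0.0358 q6 0.01
```

```bash
cat >> h.py <<'E'
BY=-.088; G=np.array([.5276,-.1894])
def B(dx,dy): # offsets along board axes from groove middle
    return G+[np.cos(BY)*dx-np.sin(BY)*dy,np.sin(BY)*dx+np.cos(BY)*dy]
def pick(xy,z,jaw,w_open,f=35,zt=.1):
    xy=list(xy); gripper_to(w_open); movep(xy+[zt],ori(jaw)); move_l(xy+[z+.025],.25)
    print("hit",move_l(xy+[z],.05,max_force=8)); st("down"); gripper_to(0.0,f); o=st("grip"); move_l(xy+[zt],.2); st("up"); return o
def place(xy,z,jaw,w_rel,zt=.1):
    xy=list(xy); movep(xy+[zt],ori(jaw)); move_l(xy+[z+.012],.2); hold(.15)
    print("contact",move_l(xy+[z],.02,max_force=5)); st("placed"); gripper_to(w_rel); hold(.1); st("rel"); move_l(xy+[zt],.15)
def shot(tag,z=.028):
    out=[]
    for n in("top","side"):
        im,d=get_image(n);np.savez(f"{n}_{tag}.npz",im=im,d=d); out.append(rect(n,im,z,.42,.67,-.30,-.08)[:,:,::-1])
    c=np.hstack(out);s=800/c.shape[1];cv2.imwrite(f"pics/{tag}.png",cv2.resize(c,None,fx=s,fy=s))
E
python3 - <<'E'
from h import *
o=pick((.616,.1925),.0185,-.17,.042)
if .022<o["opening"]<.030:
    place(B(0,0),.0228,BY,.036)
    movep([.55,.0,.15],ori(-.17)); shot("black1"); st()
E
```

```text
hit False
down t 10.23 p [0.6159 0.1925 0.0183] f [ 0.5 -0.5 -0.2] op 0.0422 q6 0.35
grip t 10.52 p [0.6168 0.1926 0.0192] f [1.  0.4 0.9] op 0.0244 q6 0.35
up t 11.07 p [0.6155 0.1925 0.0994] f [ 0.7  0.4 -0.9] op 0.0245 q6 0.35
contact True
placed t 13.72 p [ 0.5276 -0.1894  0.0234] f [ 0.1 -0.   3.4] op 0.0245 q6 -0.4
rel t 14.1 p [ 0.5267 -0.1889  0.0226] f [-0.7 -1.  -0.2] op 0.0358 q6 -0.4
 t 15.68 p [ 0.5495 -0.0014  0.1489] f [-0.1 -0.1 -0.5] op 0.0362 q6 0.03
```

View pics/black1.png

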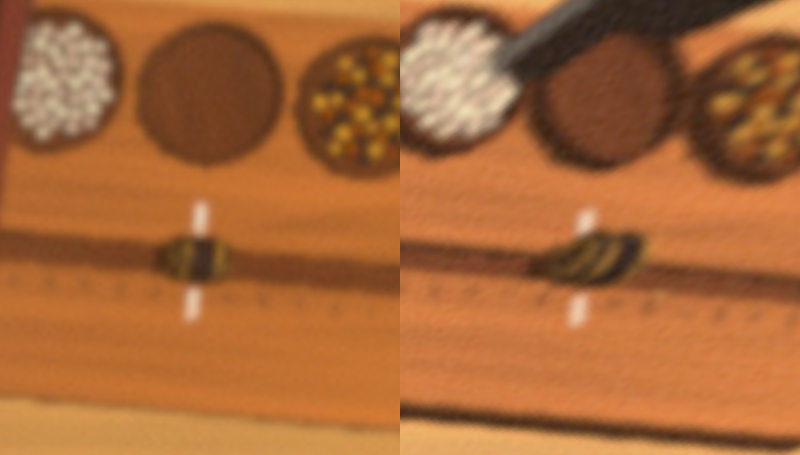

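```bash
python3 - <<'E'
from h import *
o=[]
for n in("top","side"):
    im=np.load(n+"_black1.npz")["im"]
    R=rect(n,im,.037,.49,.565,-.235,-.145,.00025)  # plane near bead top
    # overlay expected: bead ends at z .028? draw ticks of mark axis at true z=.02 -> here draw column of projected groove-mid at bead top height
    o.append(cv2.resize(R,None,fx=1.1,fy=1.1)[:,:,::-1])
cv2.imwrite("pics/bz.png",np.hstack(o)); print(np.hstack(o).shape)
for n in("top","side"):
    im=np.load(n+"_black1.npz")["im"];R=rect(n,im,.02,.49,.565,-.23,-.15);h=cv2.cvtColor(R,cv2.COLOR_RGB2HSV)
    m=cv2.inRange(h,(0,0,140),(180,110,255));N,l,s,c=cv2.connectedComponentsWithStats(m)
    for i in range(1,N):
        if s[i,4]>40:print(n,s[i,2:],.565-c[i][1]*.0005,-.15-c[i][0]*.0005)
E
```

```text
(330, 792, 3)
top [ 16  34 417] 0.5514184652278177 -0.19126498800959232
top [ 14  32 385] 0.5046415584415584 -0.18711688311688313
side [ 19  29 407] 0.5526179361179361 -0.19183783783783784
side [ 18  30 393] 0.5041564885496183 -0.18772264631043256
```

View pics/bz.png

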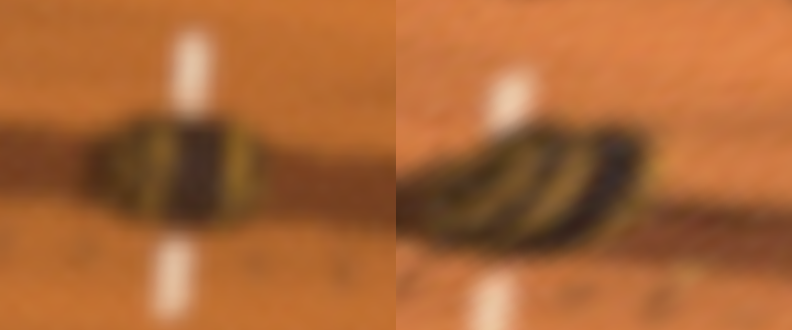

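```bash
python3 - <<'E'
from h import *
o=pick((.6028,.1149),.0175,-.17,.038)
if .018<o["opening"]<.026:
    place(B(0,.032),.0207,BY,.031)
    o=pick((.5096,.2808),.0175,-.17,.038)
    if .018<o["opening"]<.026:
        place(B(0,-.032),.0207,BY,.031)
    movep([.48,.05,.15],ori(-.17)); shot("rg1"); st()
    o=[]
    for n in("top","side"):
        im=np.load(n+"_rg1.npz")["im"]
        o.append(rect(n,im,.032,.48,.575,-.25,-.13,.0003)[:,:,::-1])
    cv2.imwrite("pics/rgz.png",np.hstack(o))
E
```

```text
hit False
down t 17.52 p [0.6027 0.1149 0.0173] f [-0.8  1.   0.5] op 0.0379 q6 0.23
grip t 17.81 p [0.6036 0.1149 0.0181] f [ 1.5 -0.7  1.1] op 0.0203 q6 0.23
up t 18.38 p [0.6023 0.1149 0.0994] f [-0.5  0.2 -1.2] op 0.0203 q6 0.23
contact True
placed t 20.66 p [ 0.5305 -0.1576  0.0217] f [-0.6  0.1  4.2] op 0.02 q6 -0.34
rel t 21.02 p [ 0.5296 -0.1572  0.0208] f [ 0.4  0.4 -0.3] op 0.0308 q6 -0.34
hit False
down t 24.59 p [0.5095 0.2808 0.0174] f [0.3 1.1 0.1] op 0.0382 q6 0.54
grip t 24.88 p [0.5103 0.281  0.0181] f [1.5 0.  0.1] op 0.0202 q6 0.54
up t 25.44 p [0.5091 0.2807 0.0994] f [ 0.  -0.  -1.2] op 0.0203 q6 0.54
contact True
placed t 28.45 p [ 0.5248 -0.2213  0.0217] f [0.  1.1 4.2] op 0.0201 q6 -0.45
rel t 28.82 p [ 0.524  -0.2208  0.0208] f [0.5 0.4 0.1] op 0.031 q6 -0.45
 t 30.68 p [0.4802 0.0489 0.1496] f [ 0.  -0.1  0.1] op 0.0306 q6 0.11
```

View pics/rgz.png

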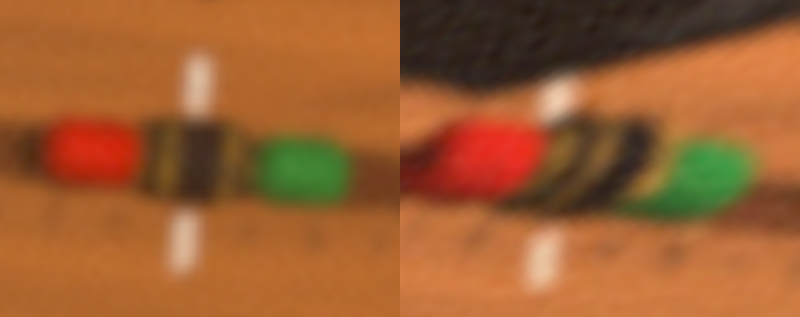

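```bash
python3 - <<'E'
from h import *
def nudge(d0,d1):
    a=list(B(0,d0));b=list(B(0,d1)); gripper_to(.031)
    movep(a+[.07],ori(BY)); move_l(a+[.0214],.12,max_force=8); gripper_to(0,20); st("g")
    print("touch",move_l(b+[.0214],.01,max_force=3)); st("n"); gripper_to(.031); hold(.1); move_l(list(observe()["eef_pos"][:2])+[.07],.12)
nudge(-.032,-.0308); nudge(.032,.0306)
movep([.48,.05,.15],ori(-.17)); shot("rg2"); st()
o=[]
for n in("top","side"):
    im=np.load(n+"_rg2.npz")["im"]
    o.append(rect(n,im,.032,.48,.575,-.25,-.13,.0003)[:,:,::-1])
cv2.imwrite("pics/rgz2.png",np.hstack(o))
E
```

```text
g t 32.71 p [ 0.525  -0.2198  0.0202] f [ 0.7 -1.   6.7] op 0.0212 q6 -0.45
touch True
n t 32.92 p [ 0.5249 -0.2197  0.0202] f [0.8 0.2 4.1] op 0.0212 q6 -0.45
g t 35.12 p [ 0.5304 -0.1585  0.0202] f [0.9 0.7 6.5] op 0.0208 q6 -0.34
touch True
n t 35.33 p [ 0.5304 -0.1585  0.0202] f [ 0.  -1.3  3.4] op 0.0211 q6 -0.34
 t 37.27 p [0.48   0.0489 0.1491] f [-0.3 -0.9 -0.4] op 0.0313 q6 0.11
```

View pics/rgz2.png

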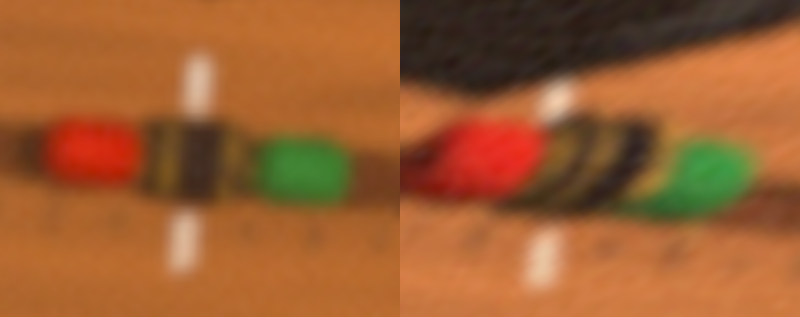

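```bash
cat >> h.py <<'E'
def beads(tag):
    r={}
    for n in("top","side"):
        im=np.load(f"{n}_{tag}.npz")["im"];R=rect(n,im,.03,.47,.58,-.26,-.12)
        h=cv2.cvtColor(R,cv2.COLOR_RGB2HSV)
        for c,m in dict(red=cv2.inRange(h,(0,190,110),(5,255,255))|cv2.inRange(h,(168,150,60),(180,255,255)),green=cv2.inRange(h,(45,90,30),(90,255,255))).items():
            N,l,s,ce=cv2.connectedComponentsWithStats(m);i=1+np.argmax(s[1:,4])
            p=np.array([.58-ce[i][1]*.0005,-.12-ce[i][0]*.0005]);q=p-G
            print(tag,n,c,s[i,2:4]*.5,"board dx,dy mm",(1000*np.array([np.cos(BY)*q[0]+np.sin(BY)*q[1],-np.sin(BY)*q[0]+np.cos(BY)*q[1]])).round(1))
E
python3 -c "
from h import *
beads('rg1');beads('rg2');print(B(0,-.032),B(0,.032))"
```

```text
rg1 top red [26.  16.5] board dx,dy mm [-0.6 32. ]
rg1 top green [23.5 16. ] board dx,dy mm [ -0.6 -32.1]
rg1 side red [41.5 23.5] board dx,dy mm [-2.5 33.3]
rg1 side green [29.5 20.5] board dx,dy mm [ -2.7 -34.2]
rg2 top red [25.5 15.5] board dx,dy mm [-0.6 32. ]
rg2 top green [24. 16.] board dx,dy mm [ -0.7 -32.1]
rg2 side red [41.5 23. ] board dx,dy mm [-2.4 33.1]
rg2 side green [29.5 20.5] board dx,dy mm [ -2.7 -34.2]
[ 0.52478763 -0.22127618] [ 0.53041237 -0.15752382]
```

```bash
python3 - <<'E'
from h import *
def nudge(d0,d1):
    a=list(B(0,d0));b=list(B(0,d1)); gripper_to(.031)
    movep(a+[.06],ori(BY)); move_l(a+[.035],.12); hold(.2); move_l(a+[.0228],.05,max_force=8); gripper_to(0,20); st("g")
    print("touch",move_l(b+[.0228],.01,max_force=7)); st("n"); gripper_to(.031); hold(.1); move_l(list(observe()["eef_pos"][:2])+[.06],.12)
nudge(-.032,-.0305); nudge(.032,.0305)
movep([.48,.05,.15],ori(-.17)); shot("rg3"); st()
beads("rg3")
E
```

```text
g t 39.78 p [ 0.5249 -0.2214  0.023 ] f [ 0.2  0.4 -0.9] op 0.021 q6 -0.45
touch False
n t 40.08 p [ 0.5249 -0.2197  0.0228] f [ 0.4 -0.4 -0.4] op 0.0207 q6 -0.45
g t 42.67 p [ 0.5305 -0.1575  0.0229] f [ 0.5 -0.1 -0.5] op 0.0206 q6 -0.34
touch False
n t 42.97 p [ 0.5303 -0.1591  0.0229] f [0.2 0.5 0.2] op 0.0208 q6 -0.35
 t 44.82 p [0.4799 0.0489 0.1491] f [ 0.6 -0.1  0.4] op 0.0311 q6 0.11
rg3 top red [25.5 17. ] board dx,dy mm [-0.8 30.3]
rg3 top green [24. 16.] board dx,dy mm [ -0.7 -30.9]
rg3 side red [41.5 23. ] board dx,dy mm [-2.6 31.5]
rg3 side green [28.  20.5] board dx,dy mm [ -2.8 -33.5]
```

```bash
python3 - <<'E'
from h import *
o=pick((.4973,.2083),.0145,.012-np.pi/2,.05,30)
if .03<o["opening"]<.04:
    place(B(-.045,0),.0208,BY-np.pi/2,.046)
movep([.48,.05,.15],ori(-.17)); shot("p1"); st()
o=[]
for n in("top","side"):
    im=np.load(n+"_p1.npz")["im"]
    o.append(rect(n,im,.026,.45,.57,-.25,-.13,.0003)[:,:,::-1])
cv2.imwrite("pics/pz.png",np.hstack(o))
E
```

```text
hit False
down t 47.68 p [0.4972 0.2083 0.0143] f [ 0.7  0.1 -0.1] op 0.0499 q6 1.81
grip t 47.97 p [0.4976 0.2084 0.015 ] f [-0.3  0.3  2. ] op 0.034 q6 1.81
up t 48.54 p [0.4969 0.2082 0.0994] f [-0.3 -0.3 -1.4] op 0.0341 q6 1.81
contact True
placed t 51.18 p [ 0.4826 -0.1854  0.022 ] f [-1.2  0.1  4.9] op 0.0342 q6 1.14
rel t 51.56 p [ 0.4819 -0.185   0.0213] f [-0.1 -0.3 -0.2] op 0.0459 q6 1.14
 t 53.3 p [0.4798 0.049  0.1492] f [-0.1 -0.8 -0.2] op 0.0462 q6 0.11
```

View pics/pz.png

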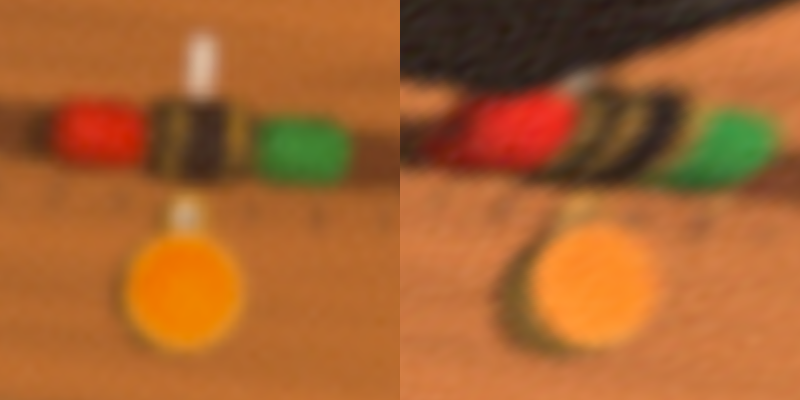

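```bash
python3 - <<'E'
from h import *
o=pick((.5427,.122),.0145,-.17,.038,25)
if .02<o["opening"]<.032:
    place((.6182,-.196),.0245,BY,.033)
movep([.42,.12,.2],ori(-.17)); hold(.3); shot("end"); st(); beads("end")
im=np.load("side_end.npz")["im"];cv2.imwrite("pics/end_side.png",im[:,:,::-1])
im=np.load("top_end.npz")["im"];cv2.imwrite("pics/end_top.png",im[:,:,::-1])
E
```

```text
hit False
down t 55.1 p [0.5426 0.122  0.0143] f [0.4 0.3 0.1] op 0.0379 q6 0.25
grip t 55.36 p [0.543  0.1221 0.0149] f [0.1 0.4 1.7] op 0.0254 q6 0.25
up t 55.93 p [0.5423 0.1219 0.0995] f [-0.5  0.2 -0.3] op 0.0256 q6 0.25
contact True
placed t 58.33 p [ 0.6181 -0.196   0.0259] f [-1.1 -0.5  4.8] op 0.0251 q6 -0.34
rel t 58.67 p [ 0.6172 -0.1956  0.0247] f [0.3 0.1 0.4] op 0.0335 q6 -0.34
 t 61.15 p [0.4202 0.1197 0.1999] f [ 0.1 -0.3 -0. ] op 0.0333 q6 0.27
end top red [24.5 16.5] board dx,dy mm [-0.7 30.5]
end top green [24. 16.] board dx,dy mm [ -0.6 -30.9]Traceback (most recent call last):
  File "<stdin>", line 5, in <module>
  File "h.py", line 47, in beads
    N,l,s,ce=cv2.connectedComponentsWithStats(m);i=1+np.argmax(s[1:,4])
                                                     ~~~~~~~~~^^^^^^^^^
    return _wrapfunc(a, 'argmax', axis=axis, out=out, **kwds)
    return bound(*args, **kwds)
ValueError: attempt to get argmax of an empty sequence
```

View pics/end.png

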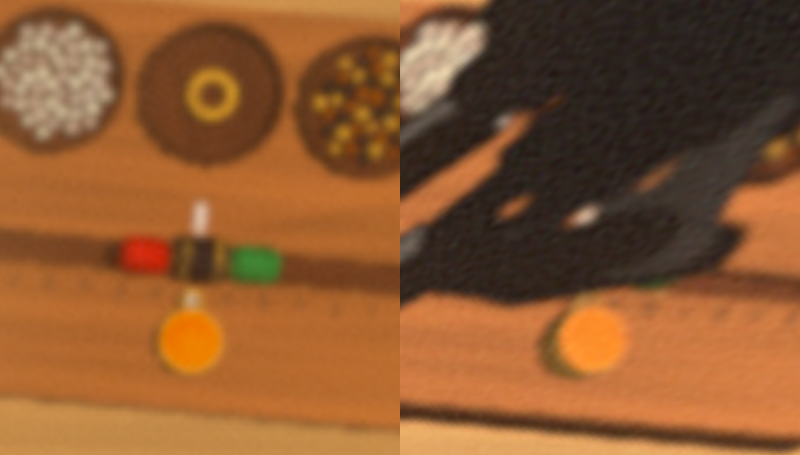

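```bash
python3 - <<'E'
from h import *
movep([.19,.45,.25],ori(1.2)); hold(.3); shot("fin"); st(); beads("fin")
im=np.load("side_fin.npz")["im"];cv2.imwrite("pics/fin_side.png",cv2.resize(im[110:220,215:380,::-1],None,fx=4.8,fy=4.8,interpolation=cv2.INTER_CUBIC))
im=np.load("top_fin.npz")["im"];hsv=cv2.cvtColor(im,cv2.COLOR_RGB2HSV)
for c,(a,b),(u,v) in(("yellow",(20,32),(152,172)),("blue",(105,130),(153,150))):
    m=cv2.inRange(hsv[v:v+15,u:u+15],(a,110,50),(b,255,255));M=cv2.moments(m,True);print(c,M["m10"]/M["m00"]+u,M["m01"]/M["m00"]+v)
E
```

```text
t 63.05 p [0.1904 0.4498 0.25  ] f [-0.7  0.2 -0. ] op 0.0328 q6 -0.19
fin top red [25. 16.] board dx,dy mm [-0.6 29.9]
fin top green [24. 16.] board dx,dy mm [ -0.7 -30.9]
fin side red [39.  23.5] board dx,dy mm [-2.5 30.7]
fin side green [27.5 20.5] board dx,dy mm [ -2.7 -33.5]
yellow 156.56521739130434 178.71014492753622
blue 159.6888888888889 155.66666666666666
```

View pics/fin_side.png

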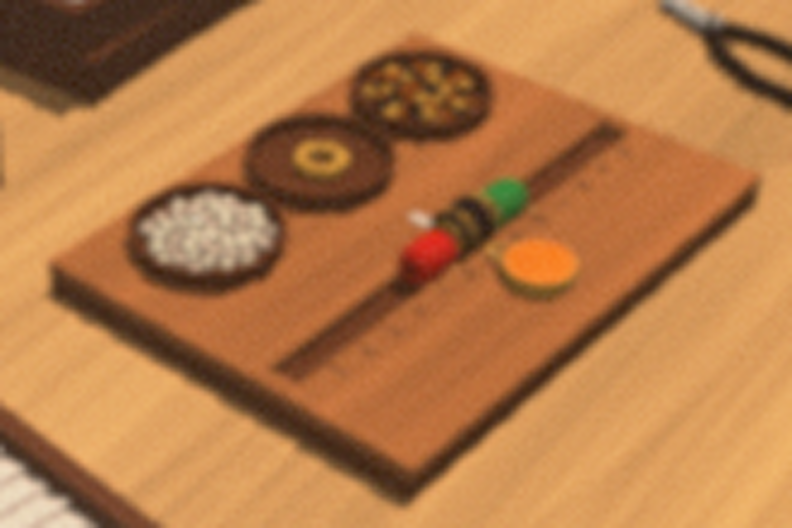

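```bash
python3 -c "
from h import *
job_done(); st()"
```

```text
the job is handed in; nothing more can be done
the job is handed in; nothing more can be done
```

The necklace middle is laid out and the job is handed in, at about 63 s of the 109 s allowed. I placed the pieces in the order asked: black, red, green, pendant, ring. No grasp failed and nothing was dropped.

**Beads:**
- The black bead lies in the groove, about 0.5 mm from the white mark.
- The red and green beads sit about 30 to 31 mm either side of it, where 30 mm would be touching. I first placed them at 32 mm and slid them closer. The first attempt stopped early because the fingertips rubbed the board; the second worked.

**Pendant:** It lies flat in front of the black bead with its loop about 3 mm from it. The loop points at the bead; my angle estimates disagree by up to about 0.07 rad.

**Clasp ring:** It lies flat in the middle dish, which was the empty one.

**Tray:** In the last top picture the blue and yellow beads are within 0.2 px of where they started.

**Disagreement between cameras:** The side camera reads the red and green beads 1 to 3 mm differently from the top one. I put this down to its oblique view and relied on the top view.

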